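# Clamp the specimen jar and unscrew its tight cap

### The job

Push the sliding jaw of the bench clamp up until the square specimen jar is held snugly between both jaws, then unscrew the jar's tight black cap anticlockwise, stopping as soon as its lugs come free of the neck (about a fifth of a turn, not much more). Lift the cap straight up and finish while still holding it in the gripper, level and centred a couple of centimetres above the open jar, with the jar still clamped, upright and not turned. Leave the minerals, the fossil and the tweezers case where they lie.

Things in the scene. Friction and masses are not known exactly. Their poses are not given: they have to be found in the camera images.
- clamp: bench clamp fixed to the shelf: aluminium plate 110 (x) by 280 (y, from -110 to +170) by 10 mm thick, origin at the plate's underside below the place of the jar. Its fixed dark steel jaw (90 wide, 60 high above the plate) has its gripping face at y = -45 mm, facing +y. The second jaw stands at +y and slides towards -y; both jaws reach about 70 mm above the shelf
- slide_jaw (a joint): travel of the sliding jaw in m, 0 fully open, growing as it moves towards the fixed jaw (clamp's -y). The space between the jaws is 0.115 minus this value, so that the 64 mm jar is clamped at about 0.051. Stiff: about 15 N of push moves it, and it stays where it is left
- jaw_back (a point): centre of the top edge of the sliding jaw's outer, rubber-covered face (the face to push on towards the clamp's -y). The jaw is a dark steel block 74 mm wide, 40 mm thick along the sliding direction and 58 mm high below this point; axes as the clamp's
- jar: square clear glass jar with a stone specimen inside, 0.42 kg, stands loose on the clamp plate between the jaws; origin at the centre of its underside, z up. Body 64 by 64 mm and 62 mm high, then a round neck of 36 mm diameter, its rim 98 mm above the underside. A loose jar turns with its cap
- cap_center (a point): centre (half-way up) of the round black ribbed cap: 54 mm diameter, 30 mm high, 60 g, its flat top 15 mm above this point. Screwed on, its lower edge lies 10 mm above the jar's shoulder and this point lies 87 mm above the jar's underside. Three lugs inside catch under lugs on the neck: it cannot be lifted until turned anticlockwise (seen from above) by about 0.85 rad; it lifts freely between 0.9 and 1.6 rad; at 1.75 rad it meets a stop
- seal_ring (a joint): angle in rad of the tight metal sealing ring round the foot of the jar's neck, which the cap's lugs push round anticlockwise (torque about 0.35 N m); 0 at the start. Reads about 0.07 less than the cap has been turned; stays where it is when the cap is lifted off
- magnetite: bystander: black octahedral crystal about 40 mm across, origin at its underside
- lepidolite: bystander: purple flaky mineral piece 60 by 42 by 32 mm, origin at its underside
- fossil: bystander: beige limestone slab with a spiral shell, 78 by 62 by 20 mm, origin at its underside
- tweezers_case: bystander: flat brass case 130 (x) by 26 by 12 mm, origin at its underside
Not all that is in view belongs to the job. What is shaped like the jar but blue or turquoise is not meant.

How it is judged:
By the outcome, as a careful person would: the job done as asked, in the order asked, and still so for the second after the job is handed in, while the arm keeps its last pose, push and grip.
It also fails if it takes over 51 s, if anything falls off the work surface, if the arm or the gripper's body presses on something with over 40 N, if the wrist force passes 120 N, or if a joint passes its speed limit or range.

### The arm

A 6-joint arm with a two-finger parallel gripper is mounted at the origin on the work surface. World frame = base frame: x ahead of the robot, y to its left, z up, the work surface at z = 0. Lengths are in m, angles in degrees, forces in N, time in s.
With the tool pointing down it reaches from about 0.375 to 0.75 m from the base axis. Payload 9 kg.
Tool frame: the origin (TCP) lies where the fingers leave the gripper's body, on its centre line; the fingertips stand 73 mm ahead of it and the grasp point (between the pads) lies 54 mm ahead of it (robot.tip_reach is the distance from the TCP to the fingertips, in m); z points along the fingers, y is the direction in which the jaws open and shut (so a half turn about z gives the same grasp; the last joint's range is limited). The gripper opens to 85 mm and grips with 20 to 120 N. Pads are 22 mm wide; open, the fingers measure 114 mm over their backs; the gripper's body (76 mm by 85 mm) begins 54 mm behind the grasp point. The pads swing forward as they close: fully open they stand 13 mm farther back than shut.
Start: joints at [58.975, 5.964, 5.575, 89.605, 0, 77.527], TCP at [0.191, 0.569, 0.304] pointing down, gripper open.
Joint ranges: [-171.21, 171.21], [-48.23, 106.86], [-62.78, 66.21], [-105.2, 120.99], [-86.42, 89.51], [-180, 180]. Speed limits (degrees/s): [127.2, 127.2, 147.25, 180, 180, 180].

### API

Orientations are given as [roll, pitch, yaw] about the fixed x, y, z axes, in that order (R = Rz(yaw) Ry(pitch) Rx(roll)).
In Python, from plant import robot gives the robot as it stands. Calls block until the motion is done:
- robot.move_pose(position, orientation): joint-space move of the TCP to a pose.
- robot.line_to(position, vel=0.15, rotation=None, guard=None): straight line of the TCP; rotation=None keeps the orientation; vel is the mean speed in m/s. With guard (N) it stops when the force on the tool has changed by that much, and returns True; else False.
- robot.goto_joints(angles): joint-space move.
- robot.set_gripper(opening): finger opening in m; the grip force is fixed at half the most; returns when the fingers have stopped.
- robot.pause(seconds).
- robot.ik(position, orientation): joint angles nearest the present ones, or None.
- robot.observe(): the state.
- robot.grab_frame(name): name is "scene" or "top"; returns the picture (420x560x3 uint8, blue, green, red); there is no depth.
- robot.get_calibration(name): a dict with "vertical_fov" (degrees; the focal length in pixels is half the picture's height over the tangent of half this angle, whatever the lens; pixels are square), "cx", "cy" (the principal point, pixels), "rvec" (rotation vector, rad) and "tvec" (3), from world to camera coordinates, as OpenCV has them. Camera axes: x right, y down, z forward; pixel columns grow to the right and rows downward; lengths in m; the calibration is good to about 2 mm. A picture is of the moment at which its call begins. get_calibration takes no time and is no camera call.
A pose or a line that the arm cannot do raises robot.IKError and nothing moves.
- robot.job_done(): hands the job in, once; it reports no verdict.
The state is a dict: "time": time; "q": joint angles; "qvel": joint speeds; "joint_torque": joint torques, N m; "tool_pos": TCP position; "tcp_rot": TCP orientation; "ft_force": force on the tool from outside, world axes, zero at the start; "torque": the same for the moment, N m; "gripper_width": finger opening in m.
Only numpy, scipy, OpenCV 4.12 (cv2) and the standard library are available. Lean on these libraries where they do the work, as an engineer would, in place of code of your own. Each camera call takes 0.05 s, during which the arm holds its last target.

## Working session

There is one attempt and no reset: what is moved stays moved. The work goes in short steps, each a Python script; the robot and the scene stay as the last script left them, time stands still between calls to the robot, and variables do not carry over. Pictures are saved under pics/ and viewed, and the job is handed in when it is done.

```bash
ls; mkdir -p pics
python3 - <<'E'
from plant import robot
import cv2
for n in ("scene","top"):
    cv2.imwrite(f"pics/{n}0.png",robot.grab_frame(n)); print(n,robot.get_calibration(n))
o=robot.observe(); print(o, robot.tip_reach)
E
```

```text
pics
scene {'vertical_fov': 46.76292390187386, 'cx': 277.07056762610307, 'cy': 211.89130125278285, 'rvec': array([ 2.29440978,  0.59505549, -0.235033  ]), 'tvec': array([-0.52455407, -0.102555  ,  1.41586728])}
top {'vertical_fov': 53.30839811863039, 'cx': 281.22747456772316, 'cy': 211.24924156809476, 'rvec': array([ 2.14303581, -2.19964215,  0.05781112]), 'tvec': array([0.07188916, 0.57964457, 1.12526798])}
{'time': 0.1, 'q': array([5.89732632e+01, 5.99760663e+00, 5.53142750e+00, 8.96039497e+01,
       4.14443497e-03, 7.75277616e+01]), 'qvel': array([ 0.03190723, -0.06056549,  0.21315987,  0.02951366, -0.06606112,
       -0.07651449]), 'joint_torque': array([ 6.69579822e-03, -5.58204424e+01,  5.04721963e+01,  1.30147854e-02,
       -2.21553196e-04,  3.71067085e-05]), 'tool_pos': array([0.19077966, 0.56864433, 0.30317456]), 'tcp_rot': array([-1.79932421e+02, -1.91921157e-02,  1.61445488e+02]), 'ft_force': array([0.63410592, 0.19043167, 0.11323109]), 'torque': array([ 0.00917095, -0.03282634, -0.01979395]), 'gripper_width': 0.08518774557143738} 0.0726
```

View pics/scene0.png

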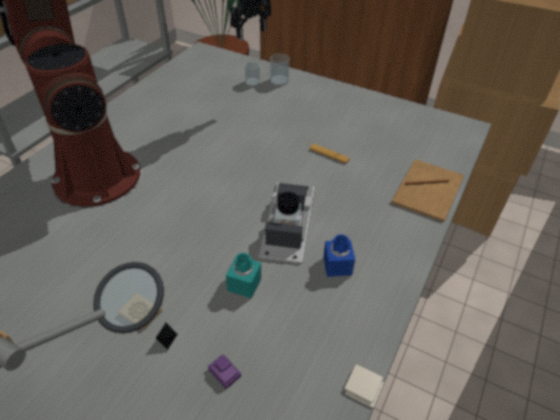

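View pics/top0.png

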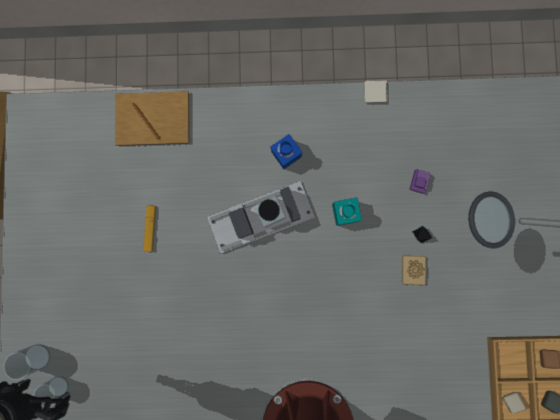

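Run:
```python
import cv2
a=cv2.imread("pics/top0.png")[130:270,190:370]; b=cv2.imread("pics/scene0.png")[165:305,215:365]
a=cv2.resize(a,(720,560),interpolation=cv2.INTER_CUBIC)
cv2.imwrite("pics/ctop.png",a); cv2.imwrite("pics/cscene.png",cv2.resize(b,(600,560),interpolation=cv2.INTER_CUBIC))
```

```text
(no output)
```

View pics/ctop.png

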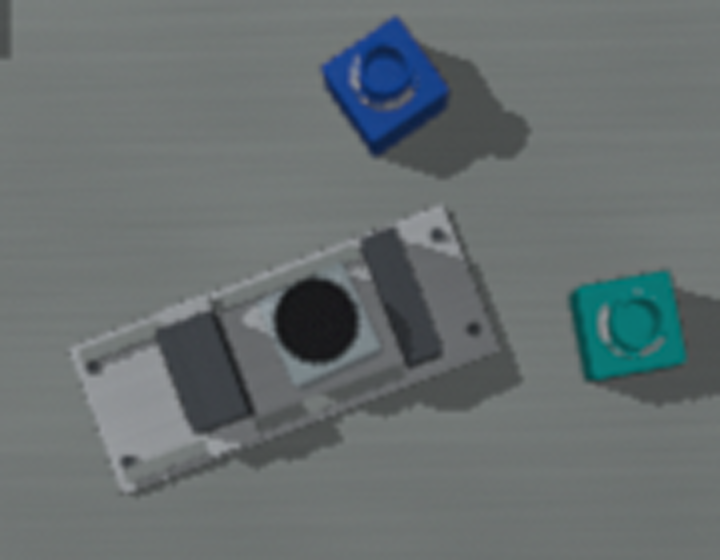

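View pics/cscene.png

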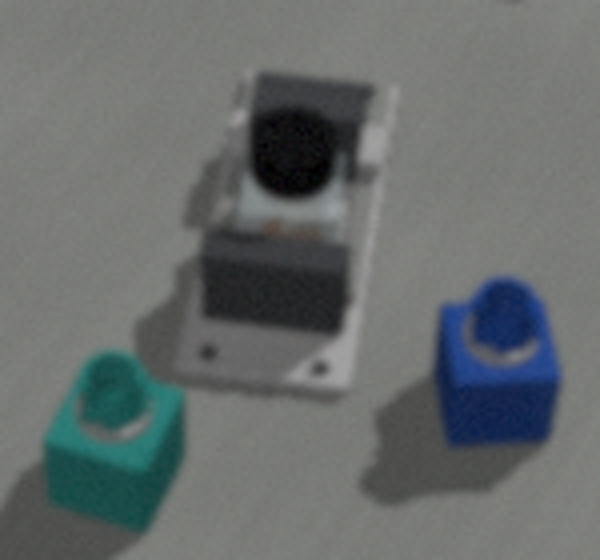

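```bash
cat > h.py <<'E'
import numpy as np, cv2
from plant import robot
def cam(n):
    c=robot.get_calibration(n); f=210/np.tan(np.radians(c["vertical_fov"]/2))
    K=np.array([[f,0,c["cx"]],[0,f,c["cy"]],[0,0,1]]); R=cv2.Rodrigues(np.array(c["rvec"]))[0]; t=np.array(c["tvec"])
    return K,R,t
def ray(n,uv):
    K,R,t=cam(n); d=R.T@np.linalg.solve(K,[uv[0],uv[1],1]); return -R.T@t, d/np.linalg.norm(d)
def onz(n,uv,z):
    o,d=ray(n,uv); return o+d*(z-o[2])/d[2]
def proj(n,p):
    K,R,t=cam(n); q=K@(R@np.asarray(p)+t); return q[:2]/q[2]
def tri(a,b):
    P=[cam(n)[0]@np.c_[cam(n)[1],cam(n)[2]] for n in("top","scene")]
    X=cv2.triangulatePoints(P[0],P[1],np.array(a,float).reshape(2,1),np.array(b,float).reshape(2,1)).ravel(); return X[:3]/X[3]
E
python3 - <<'E'
from h import *
T=cv2.imread("pics/top0.png");S=cv2.imread("pics/scene0.png")
def blobs(im,roi,lo,hi,n):
    x0,y0,x1,y1=roi; v=im[y0:y1,x0:x1].max(2); s=im[y0:y1,x0:x1]; sat=s.max(2).astype(int)-s.min(2)
    m=((v>=lo)&(v<=hi)&(sat<30)).astype(np.uint8)
    c,_=cv2.findContours(m,cv2.RETR_EXTERNAL,cv2.CHAIN_APPROX_NONE)
    for k in sorted(c,key=cv2.contourArea)[::-1][:n]:
        r=cv2.minAreaRect(k); M=cv2.moments(k)
        print(roi,lo,hi,'area',M['m00'],'cent',[round(M['m10']/M['m00']+x0,2),round(M['m01']/M['m00']+y0,2)],'bb',cv2.boundingRect(k),'box',(cv2.boxPoints(r)+[x0,y0]).round(1).tolist())
blobs(T,(200,175,320,260),0,35,1)
blobs(T,(200,175,320,260),45,85,3)
blobs(T,(200,175,320,260),130,255,3)
blobs(S,(255,175,325,270),0,35,1)
print(T[222,240],T[210,270],T[205,290],T[235,220],T[240,200],T[200,305])
E
```

```text
(200, 175, 320, 260) 0 35 area 268.5 cent [268.57, 209.65] bb (59, 25, 20, 20) box [[255.6, 212.1], [265.9, 196.6], [281.6, 207.1], [271.3, 222.5]]
(200, 175, 320, 260) 45 85 area 438.0 cent [241.16, 222.59] bb (29, 31, 25, 32) box [[227.7, 211.1], [244.5, 205.5], [253.8, 233.4], [237.0, 239.0]]
(200, 175, 320, 260) 45 85 area 318.0 cent [290.05, 204.29] bb (80, 12, 21, 35) box [[278.8, 190.0], [288.9, 186.1], [301.3, 218.4], [291.2, 222.2]]
(200, 175, 320, 260) 45 85 area 245.0 cent [304.36, 224.32] bb (80, 21, 40, 37) box [[280.0, 231.0], [307.4, 195.5], [328.4, 211.8], [301.1, 247.2]]
(200, 175, 320, 260) 130 255 area 637.0 cent [226.82, 227.5] bb (7, 15, 73, 63) box [[205.4, 216.8], [277.9, 187.3], [292.5, 223.3], [220.0, 252.8]]
(200, 175, 320, 260) 130 255 area 73.0 cent [296.27, 186.74] bb (89, 6, 16, 13) box [[288.7, 185.1], [299.9, 180.7], [304.7, 192.7], [293.5, 197.2]]
(200, 175, 320, 260) 130 255 area 35.5 cent [254.81, 208.46] bb (51, 29, 8, 10) box [[251.0, 204.0], [258.0, 204.0], [258.0, 213.0], [251.0, 213.0]]
(255, 175, 325, 270) 0 35 area 351.0 cent [287.91, 202.27] bb (23, 17, 23, 22) box [[274.2, 209.8], [280.4, 189.1], [300.8, 195.2], [294.6, 215.9]]
[72 67 63] [25 23 24] [68 64 60] [152 149 146] [119 121 116] [105 103 101]
```

Run:
```python
from h import *
np.set_printoptions(precision=4,suppress=True)
X=tri([268.57,209.65],[287.91,202.27]); print('cap tri',X, proj("top",X),proj("scene",X))
for z in(.087,.097,.112): print(z,onz("top",[268.57,209.65],z),onz("scene",[287.91,202.27],z))
C=[(70,348),(126,495),(505,350),(446,204)]
P=np.array([onz("top",(190+a/4-.4,130+b/4-.4),.01) for a,b in C]); print(P)
print('sides',[np.linalg.norm(P[i]-P[(i+1)%4]) for i in range(4)])
yd=(P[0]+P[1]-P[2]-P[3])[:2]; yd/=np.linalg.norm(yd); mid=P.mean(0)[:2]; org=mid-.03*yd
print('ydir',yd,'yaw x-axis',np.degrees(np.arctan2(yd[1],yd[0]))-90,'org',org)
# jaw top in top view; z .068-.07
for nm,B in (('slide',[[227.7,211.1],[244.5,205.5],[253.8,233.4],[237.0,239.0]]),('fixed',[[278.8,190.0],[288.9,186.1],[301.3,218.4],[291.2,222.2]])):
    for b in B:
        p=onz("top",b,.069)[:2]; d=p-org; print(nm,p,'clamp',-d@np.array([-yd[1],yd[0]]),d@yd)
print('cap in clamp', [ (X[:2]-org)@np.array([yd[1],-yd[0]]),(X[:2]-org)@yd])
print(robot.observe()['time'])
```

```text
cap tri [0.5806 0.0875 0.0976] [268.561  209.6364] [287.8976 202.2713]
0.087 [0.5815 0.0881 0.087 ] [0.5757 0.0973 0.087 ]
0.097 [0.5806 0.0875 0.097 ] [0.5804 0.0881 0.097 ]
0.112 [0.5794 0.0868 0.112 ] [0.5874 0.0742 0.112 ]
[[ 0.5729  0.2638  0.01  ]
 [ 0.4701  0.2261  0.01  ]
 [ 0.5635 -0.0383  0.01  ]
 [ 0.6665 -0.0005  0.01  ]]
sides [np.float64(0.10947444512653283), np.float64(0.2804461276602858), np.float64(0.1096986791752252), np.float64(0.2803494274004517)]
ydir [-0.3332  0.9428] yaw x-axis 19.46452840088449 org [0.5783 0.0845]
slide [0.582  0.1971] clamp 0.04106338371105582 0.1049634151866641
slide [0.5956 0.1524] clamp 0.03900894220859086 0.05823069954145242
slide [0.5214 0.1293] clamp -0.038697249606260635 0.06117096456265493
slide [0.5078 0.1738] clamp -0.03665003995012561 0.10764242422869734
fixed [0.6343 0.0607] clamp 0.044921062618123314 -0.041053638981116185
fixed [0.6439 0.0338] clamp 0.045011568064690005 -0.06968750477366076
fixed [0.5575 0.0035] clamp -0.04653257381784016 -0.06945901820332114
fixed [0.5482 0.0303] clamp -0.046365193181526834 -0.04110731040609078
cap in clamp [np.float64(0.0032526214073886664), np.float64(0.0020858163822116767)]
0.1
```

Run:
```python
from h import *
np.set_printoptions(precision=4,suppress=True)
print('jaw_back corners',tri([240.9,237.6],[279.1,183.6]),tri([229.6,212.9],[308.4,186.8]))
org=np.array([.5783,.0845]);yd=np.array([-.3332,.9428])
a=org+.150*yd
R=[180,0,109.46]
for z in(.25,.1226):
    print(robot.ik([*a,z],R))
robot.set_gripper(0.0)
robot.move_pose([*a,.22],R); print(robot.observe()['time'])
robot.line_to([*a,.123],vel=.12)
o=robot.observe();print(o['time'],o['tool_pos'],o['tcp_rot'],o['ft_force'],o['gripper_width'])
cv2.imwrite("pics/t1.png",cv2.resize(robot.grab_frame("top")[130:270,190:370],(720,560)))
cv2.imwrite("pics/s1.png",cv2.resize(robot.grab_frame("scene")[105:305,200:400],(600,600)))
```

```text
jaw_back corners [0.5126 0.1642 0.07  ] [0.5819 0.1955 0.0641]
[10.1173  1.2918 -4.8766 83.8316  0.     80.6573]
[ 10.1173   4.3547 -15.0983  70.547    0.      80.6573]
2.6417
3.6 [0.5288 0.2261 0.1239] [179.9231   0.0109 109.466 ] [0.1813 0.2016 0.9212] -8.022872649481893e-05
```

View pics/t1.png

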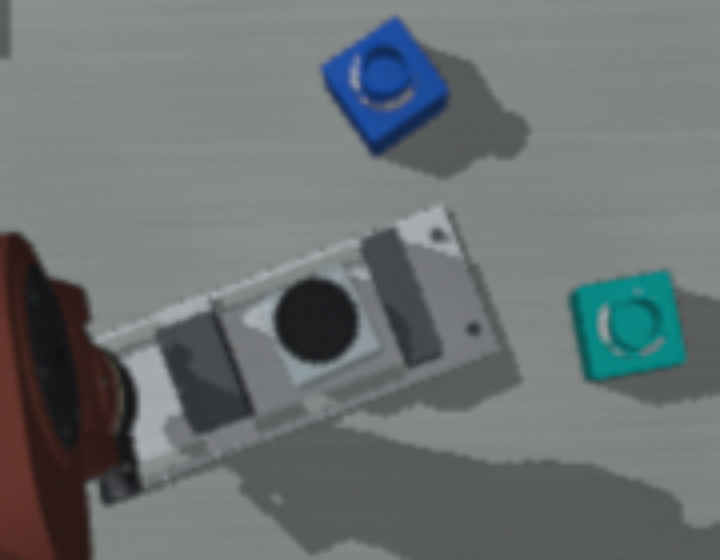

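View pics/s1.png

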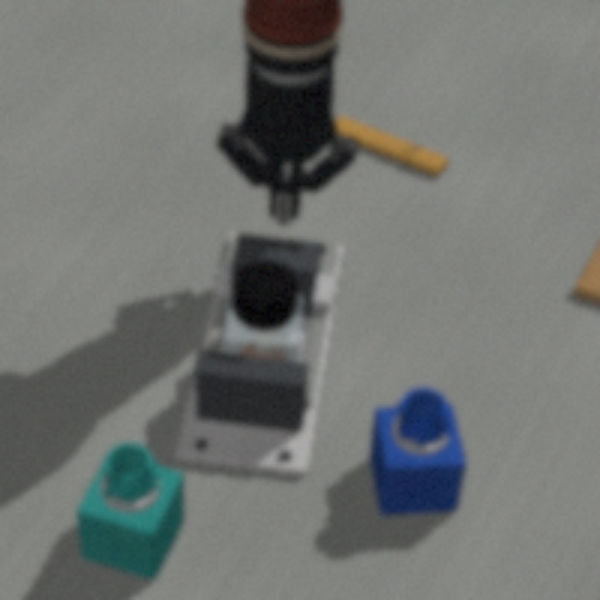

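The fingers stand behind the sliding jaw (top crop about (125,400)), in line with it. Next I find the contact and then push.

Run:
```python
from h import *
np.set_printoptions(precision=4,suppress=True)
org=np.array([.5783,.0845]);yd=np.array([-.3332,.9428])
def cl(): 
    o=robot.observe(); d=o['tool_pos'][:2]-org; return o['time'],d@np.array([yd[1],-yd[0]]),d@yd,o['tool_pos'][2],o['ft_force'],o['ft_force'][:2]@yd
z=.121
g=robot.line_to([*(org+.100*yd),z],vel=.04,guard=5); print(g,*cl())
y0=cl()[2]
g=robot.line_to([*(org+(y0-.040)*yd),z],vel=.04,guard=33); print(g,*cl())
```

```text
True 4.5583 -0.0002305066130681849 0.11457317250257056 0.12124224457750246 [-0.3944  0.5788 -0.4778] 0.6770730818216953
False 5.7333 -0.0005036660807203141 0.07740478920915185 0.1207853466089718 [-6.5291 15.411   4.6714] 16.70497306787671
```

Run:
```python
from h import *
np.set_printoptions(precision=4,suppress=True)
org=np.array([.5783,.0845]);yd=np.array([-.3332,.9428])
def cl(): 
    o=robot.observe(); d=o['tool_pos'][:2]-org; return o['time'],d@np.array([yd[1],-yd[0]]),d@yd,o['tool_pos'][2],o['ft_force'],o['ft_force'][:2]@yd
z=.121
for i in range(3):
    y=.068 if i==0 else cl()[2]-.006
    g=robot.line_to([*(org+y*yd),z],vel=.02,guard=14); print(g,*cl())
    if g: break
cv2.imwrite("pics/t2.png",cv2.resize(robot.grab_frame("top")[130:270,190:370],(720,560)))
cv2.imwrite("pics/s2.png",cv2.resize(robot.grab_frame("scene")[105:305,200:400],(600,600)))
```

```text
False 6.2083 -0.0004971819529339256 0.07127902752066036 0.12076470795278921 [-7.3266 17.259   5.5911] 18.713008774175112
True 6.4167 -0.0007705675998082492 0.07109034331533531 0.12048726711968216 [-1.0266  3.1084  2.3728] 3.272652942520587
```

View pics/t2.png

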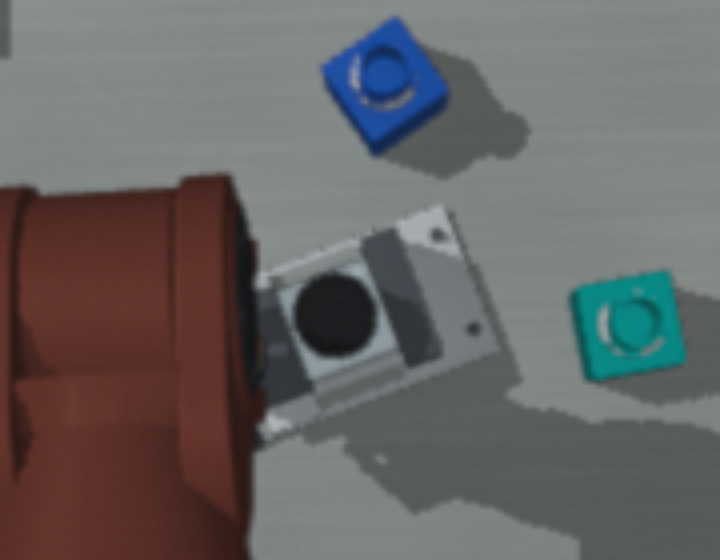

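View pics/s2.png

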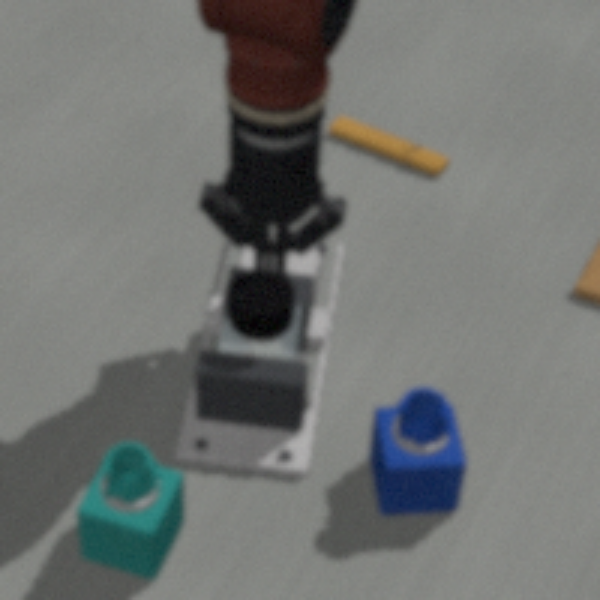

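Run:
```python
from h import *
np.set_printoptions(precision=4,suppress=True)
org=np.array([.5783,.0845]);yd=np.array([-.3332,.9428])
def cl(): 
    o=robot.observe(); d=o['tool_pos'][:2]-org; return o['time'],d@np.array([yd[1],-yd[0]]),d@yd,o['tool_pos'][2],o['ft_force'],o['ft_force'][:2]@yd
g=robot.line_to([*(org+.056*yd),.121],vel=.02,guard=29); print(g,*cl())
cv2.imwrite("pics/t3.png",cv2.resize(robot.grab_frame("top")[130:270,190:370],(720,560)))
```

```text
True 6.9167 -0.0010858143951401938 0.07053717575435181 0.1200698103991534 [0.0079 3.0799 1.1289] 2.9010468138210137
```

View pics/t3.png

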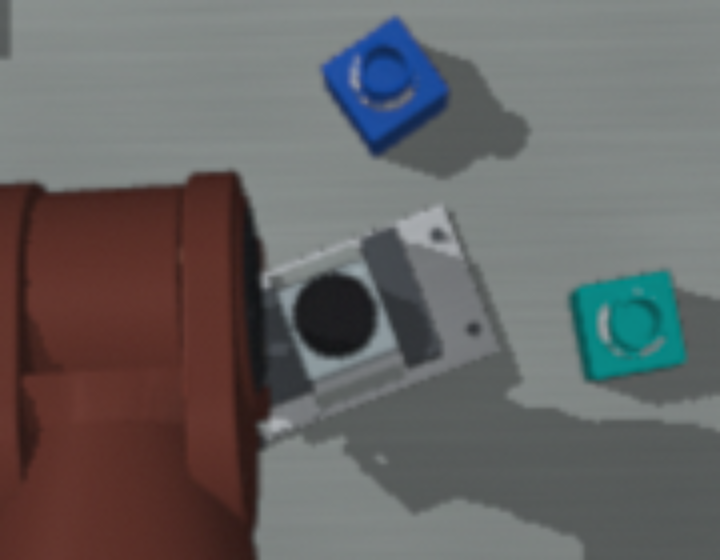

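Run:
```python
from h import *
np.set_printoptions(precision=4,suppress=True)
org=np.array([.5783,.0845]);yd=np.array([-.3332,.9428])
robot.line_to([*(org+.10*yd),.122],vel=.15)
p=org+.16*yd
robot.line_to([*p,.25],vel=.25)
robot.set_gripper(.085)
print(robot.observe()['time'],robot.observe()['ft_force'])
T=robot.grab_frame("top");S=robot.grab_frame("scene")
cv2.imwrite("pics/t4.png",T);cv2.imwrite("pics/s4.png",S)
cv2.imwrite("pics/t4c.png",cv2.resize(T[160:260,200:330],(780,600),interpolation=cv2.INTER_CUBIC))
cv2.imwrite("pics/s4c.png",cv2.resize(S[165:275,245:345],(545,600),interpolation=cv2.INTER_CUBIC))
```

```text
8.8167 [-0.2279 -0.701   0.3231]
```

View pics/t4c.png

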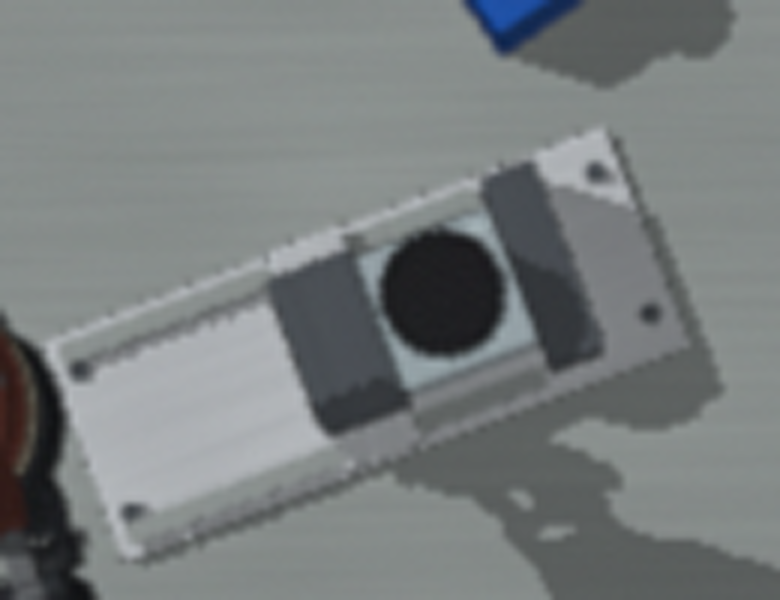

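View pics/s4c.png

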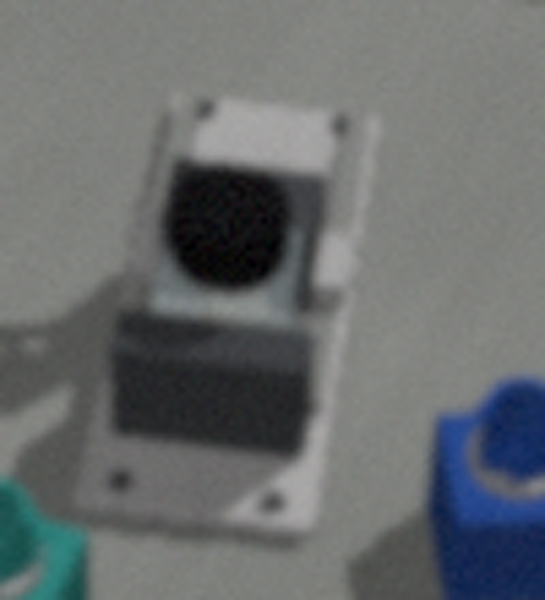

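Run:
```python
from h import *
np.set_printoptions(precision=4,suppress=True)
org=np.array([.5783,.0845]);yd=np.array([-.3332,.9428]);xd=np.array([yd[1],-yd[0]])
T=cv2.imread("pics/t4.png");S=cv2.imread("pics/s4.png")
for nm,a in (('in',(357,250)),('in',(408,405)),('out',(272,283)),('out',(332,433)),('fix',(482,183)),('fix',(552,372))):
    p=onz("top",(200+a[0]/6-.4,160+a[1]/6-.4),.069)[:2]-org; print(nm,p@xd,p@yd)
def cap(im,roi):
    x0,y0,x1,y1=roi; m=(im[y0:y1,x0:x1].max(2)<36).astype(np.uint8)
    c=max(cv2.findContours(m,0,1)[0],key=cv2.contourArea);M=cv2.moments(c);(u,v),r=cv2.minEnclosingCircle(c)
    return np.array([M['m10']/M['m00']+x0,M['m01']/M['m00']+y0]),r,cv2.boundingRect(c)
a=cap(T,(260,190,290,225));b=cap(S,(270,190,305,222));print(a,b)
X=tri(a[0],b[0]);print(X,proj("top",X)-a[0],proj("scene",X)-b[0],'clamp',(X[:2]-org)@xd,(X[:2]-org)@yd)
print(onz("top",a[0],.097),onz("scene",b[0],.097))
```

```text
in 0.03560152334724299 0.018202721653082364
in -0.03624787446566111 0.021405649938702365
out 0.035402454284409246 0.058330859447811974
out -0.035796285419810725 0.05686749450345355
fix 0.04354515892121403 -0.04375704750779807
fix -0.04531271385900434 -0.04265559420213686
(array([273.2778, 208.3949]), 9.54576587677002, (4, 9, 19, 19)) (array([286.3383, 206.1759]), 11.40479850769043, (6, 7, 22, 20))
[0.5833 0.0752 0.0959] [0.0962 0.1451] [ 0.1339 -0.0134] clamp 0.0015675746061699092 -0.010448405477838452
[0.5835 0.0754 0.097 ] [0.5835 0.0739 0.097 ]
```

Run:
```python
from h import *
np.set_printoptions(precision=4,suppress=True)
R=[180,0,109.46]; c=[.5833,.0748]
print([robot.ik([*c,z],[180,0,w]) for z,w in((.15,109.46),(.15,168),(.2,168))])
def st():
    o=robot.observe(); print(o['time'],o['tool_pos'],o['tcp_rot'],'F',o['ft_force'],'M',o['torque'],o['gripper_width'])
robot.line_to([*c,.22],vel=.25,rotation=R); 
robot.line_to([*c,.150],vel=.12,guard=8); st()
for w in (.066,.061,.058): robot.set_gripper(w); st()
S=robot.grab_frame("scene"); cv2.imwrite("pics/s5.png",cv2.resize(S[105:305,200:400],(600,600),interpolation=cv2.INTER_CUBIC))
cv2.imwrite("pics/t5.png",cv2.resize(robot.grab_frame("top")[130:270,190:370],(720,560)))
```

```text
[array([ -5.4238,   5.5883, -10.8776,  73.5341,   0.    ,  65.1162]), array([ -5.4238,   5.5883, -10.8776,  73.5341,   0.    ,   6.5762]), array([-5.4238,  4.2317, -7.0508, 78.7175,  0.    ,  6.5762])]
10.4917 [0.5836 0.0751 0.1508] [179.9504   0.0192 109.484 ] F [-0.01    0.3773  1.2184] M [ 0.0225 -0.0343 -0.0228] 0.08519259151663197
10.825 [0.5835 0.0748 0.1505] [179.9606   0.0154 109.457 ] F [ 0.1057 -0.164   0.2376] M [ 0.0038 -0.0133  0.0476] 0.06594777525574988
11.05 [0.5833 0.0748 0.15  ] [179.999   -0.0001 109.4563] F [-0.0443  0.5055 -0.1982] M [-0.0044  0.0744 -0.0242] 0.060899993923590794
11.2667 [0.5833 0.0748 0.1499] [-179.9946   -0.0047  109.4579] F [-0.5584 -0.4558  0.1501] M [-0.0414  0.0043  0.0058] 0.057818882440146616
```

View pics/s5.png

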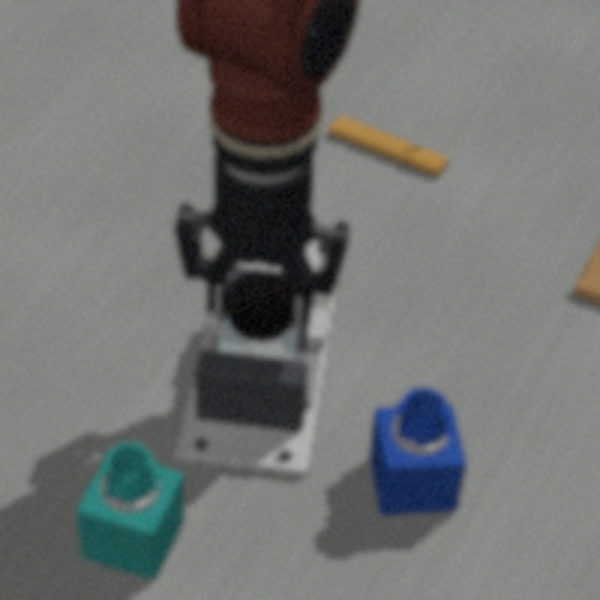

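Both fingers straddle the black cap (crop about (260,300)) with no side force down to 58 mm, so I grip and watch the side force.

Run:
```python
from h import *
np.set_printoptions(precision=4,suppress=True)
def st():
    o=robot.observe(); print(o['time'],o['tool_pos'],o['tcp_rot'],'F',o['ft_force'],'M',o['torque'],o['gripper_width'])
for w in (.0555,.05): robot.set_gripper(w); st()
robot.pause(.2); st()
```

```text
11.5833 [0.5834 0.0748 0.15  ] [179.9898   0.0017 109.4623] F [ 0.1903 -0.9582 -0.649 ] M [ 0.0197 -0.0991  0.0413] 0.05566224440281866
11.8 [0.5836 0.0748 0.1504] [179.9564   0.0132 109.4612] F [-0.6418  0.4479  3.1103] M [ 0.055  -0.0972 -0.0482] 0.05290632872720827
12.0 [0.5836 0.0748 0.1505] [179.955    0.0174 109.4596] F [ 0.0239 -0.1521  5.8061] M [ 0.0577 -0.0492 -0.0202] 0.05320514738503555
```

Run:
```python
from h import *
np.set_printoptions(precision=4,suppress=True)
def st():
    o=robot.observe(); print(o['time'],o['tool_pos'],o['tcp_rot'],'F',o['ft_force'],'M',o['torque'],o['gripper_width'])
robot.set_gripper(.0); st()
p=robot.observe()['tool_pos']; p=[.5834,.0748,.1503]
for a in (8,18):
    robot.line_to(p,rotation=[180,0,109.46+a],vel=.05); st()
```

```text
12.2167 [0.5836 0.0748 0.1504] [179.9544   0.0147 109.4632] F [0.6894 0.4193 5.204 ] M [ 0.1124 -0.0894  0.0195] 0.05299339798815033
12.5083 [0.5837 0.0748 0.1505] [179.9511   0.0101 117.2737] F [3.744  1.0117 2.6371] M [ 0.343  -0.5935 -0.1235] 0.05298887372894995
12.8333 [0.5837 0.0748 0.1505] [179.9687   0.0213 127.1516] F [3.4225 1.1209 2.9015] M [ 0.2536 -0.7536 -0.1302] 0.052818077842446076
```

Run:
```python
from h import *
T=robot.grab_frame("top");S=robot.grab_frame("scene")
cv2.imwrite("pics/s6.png",cv2.resize(S[165:275,245:345],(545,600),interpolation=cv2.INTER_CUBIC))
```

```text
(no output)
```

View pics/s6.png

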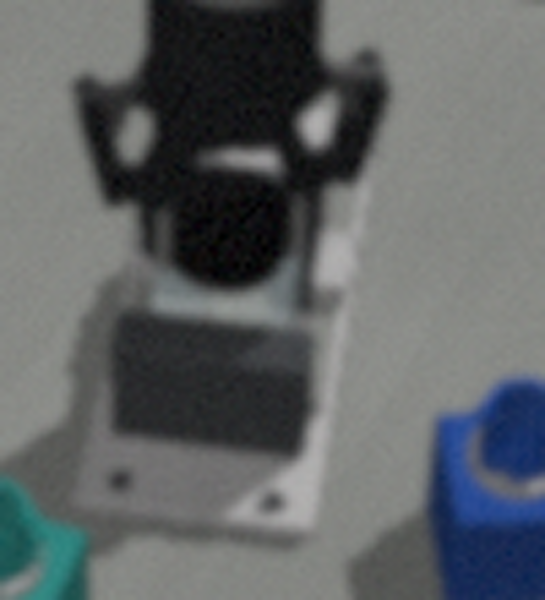

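Run:
```python
from h import *
np.set_printoptions(precision=4,suppress=True)
def st():
    o=robot.observe(); print(o['time'],o['tool_pos'],o['tcp_rot'],'F',o['ft_force'],'M',o['torque'],o['gripper_width'])
p=[.5834,.0748,.1503]
for a in (32,46,57.5):
    robot.line_to(p,rotation=[180,0,109.46+a],vel=.05); st()
robot.pause(.2); st()
T=robot.grab_frame("top");S=robot.grab_frame("scene")
cv2.imwrite("pics/s7.png",cv2.resize(S[165:275,245:345],(545,600),interpolation=cv2.INTER_CUBIC))
cv2.imwrite("pics/t7.png",cv2.resize(T[130:270,190:370],(720,560)))
```

```text
13.325 [0.5836 0.0747 0.1505] [179.9889   0.0246 141.1729] F [4.8823 0.0459 4.1018] M [ 0.112  -0.9289 -0.1471] 0.05295605364430243
13.7167 [0.5836 0.0747 0.1505] [-179.9986    0.0332  155.2217] F [ 4.6258 -0.5548  4.118 ] M [ 0.0474 -0.97   -0.2479] 0.05282855554703254
14.0667 [0.5836 0.0746 0.1505] [-179.9903    0.0356  166.7803] F [ 5.0108 -0.9356  3.6633] M [-0.0566 -1.0086 -0.1686] 0.05350671277035407
14.2667 [0.5836 0.0746 0.1505] [-179.9877    0.0353  166.7867] F [ 4.8392 -0.4839  3.8236] M [-0.084  -1.0677 -0.1775] 0.052867927356088626
```

View pics/s7.png

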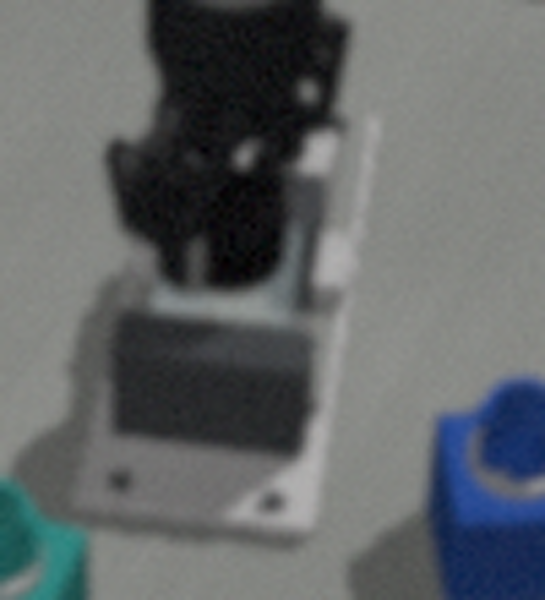

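Run:
```python
from h import *
np.set_printoptions(precision=4,suppress=True)
def st():
    o=robot.observe(); print(o['time'],o['tool_pos'],o['tcp_rot'],'F',o['ft_force'],'M',o['torque'],o['gripper_width'])
R=[180,0,166.96]
g=robot.line_to([.5836,.0746,.1545],vel=.02,rotation=R,guard=9); print(g); st()
robot.pause(.1); st()
```

```text
False
14.725 [0.583  0.0746 0.154 ] [-179.9809   -0.0881  166.9116] F [ 1.6558  0.0035 -0.5549] M [-0.153  -0.2326 -0.0204] 0.05279850913759225
14.825 [0.5831 0.0747 0.1541] [-179.9882   -0.0704  166.9375] F [ 0.8137 -0.5253 -0.803 ] M [-0.1599 -0.2709  0.0122] 0.052655643696983376
```

Run:
```python
from h import *
np.set_printoptions(precision=4,suppress=True)
def st():
    o=robot.observe(); print(o['time'],o['tool_pos'],o['tcp_rot'],'F',o['ft_force'],'M',o['torque'],o['gripper_width'])
R=[180,0,166.96]
for z in (.165,.197):
    g=robot.line_to([.5834,.0747,z],vel=.05,rotation=R,guard=10); print(g); st()
    if g: break
robot.pause(.3); st()
T=robot.grab_frame("top");S=robot.grab_frame("scene")
cv2.imwrite("pics/s8f.png",S);cv2.imwrite("pics/t8f.png",T)
cv2.imwrite("pics/s8.png",cv2.resize(S[145:275,235:345],(508,600),interpolation=cv2.INTER_CUBIC))
```

```text
False
15.1833 [0.5836 0.0748 0.1656] [179.991    0.0363 166.964 ] F [-0.5559  0.0182 -0.0693] M [0.0217 0.0388 0.0186] 0.05249680864011328
False
15.975 [0.5833 0.0747 0.1968] [-179.999    -0.0164  166.9603] F [ 0.5775  0.0913 -0.895 ] M [-0.0373  0.0414 -0.0102] 0.05293355684522406
16.275 [0.5833 0.0747 0.1968] [-179.997    -0.0226  166.9617] F [ 0.9077  0.2533 -0.4882] M [-0.0896  0.0117 -0.0187] 0.052961127534270874
```

View pics/s8.png

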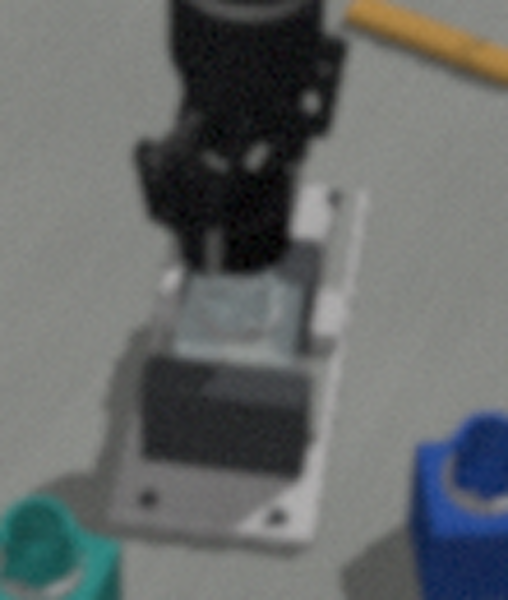

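View pics/t8f.png

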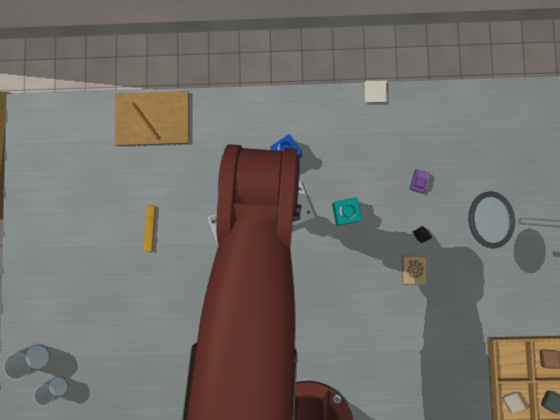

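Run:
```python
from h import *
th=np.linspace(0,2*np.pi,73)
def pr(r,z,c=(.5834,.0748)):
    q=np.array([proj("scene",[c[0]+r*np.cos(t),c[1]+r*np.sin(t),z]) for t in th]); return (q-[235,145])*4.615
im=cv2.imread("pics/s8.png")
for r,z,col in((.027,.1285,(0,0,255)),(.027,.1585,(0,0,255)),(.018,.108,(0,255,0))):
    cv2.polylines(im,[pr(r,z).astype(int)],True,col,1)
cv2.imwrite("pics/s9.png",im)
```

```text
(no output)
```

View pics/s9.png

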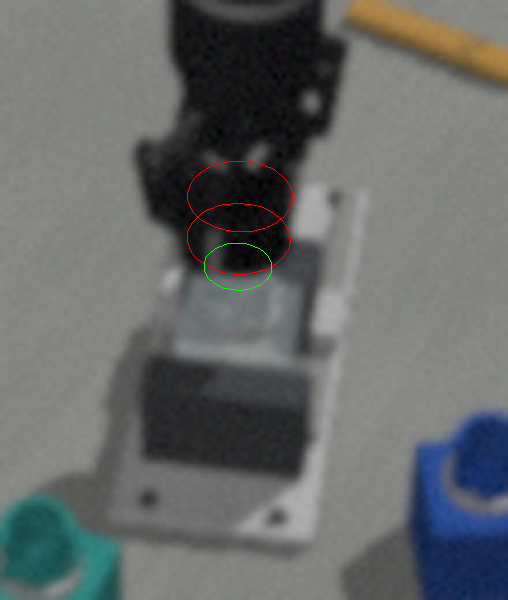

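The cap's lower edge is where I predicted it, about 20 mm above the rim. The jar is still square between both jaws, and the bystanders haven't moved, so I'm handing in.

Run:
```python
from plant import robot
robot.job_done(); print(robot.observe()['time'])
```

```text
the job is handed in; nothing more can be done
the job is handed in; nothing more can be done
```

I clamped the jar, unscrewed the cap and handed the job in at about 16.4 s with the gripper still holding the cap.

- **Clamping:** I pushed the sliding jaw up until the force rose by 29 N and the jaw stopped. The gap between the jaws then measured about 63 mm in the top view, against the 64 mm jar.
- **Unscrewing:** I turned the gripper 57.4° (about 1.0 rad) anticlockwise. In the pictures the jar did not turn.
- **Lifting:** A 4 mm test lift met only about the cap's weight, so the lugs were free. I then raised the cap straight up; it ended level to within 0.05°, with its lower edge about 20 mm above the jar's rim. In the scene view the cap's lower edge was where I had predicted it. I saw no movement of the minerals, fossil or brass case in the last top picture.

**Doubts:**
- **Jaw contact:** The first contact with the jaw read 44 mm before the final position, not 51 mm. I took the measured gap as the better evidence.
- **Torque:** The torque read only 0.13–0.25 N m between turning steps, below the stated 0.35.
- **Cap angle and centring:** I could not see the cap's own angle, so that it turned with the gripper rests on the free lift. I did not measure the jaw gap again after the lift, and the arm hid the cap from the top camera at the end, so its centring rests on the scene view and the arm's position.

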